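Fit the flat cartridge into the countertop water filter

ROBOT

A 7-joint arm with a two-finger parallel gripper is mounted at the origin on a cart in front of the work surface, level with it; the furniture and walls round the work are solid. World frame = base frame: x ahead of the robot, y to its left, z up, the work surface at z = 0. Lengths are in m, angles in rad, forces in N, time in s.
With the tool pointing down it reaches from about 0.425 to 0.925 m from the base axis. Payload 6.8 kg.
Tool frame: the origin (TCP) lies at the very end of the fingers, on their centre line; the grasp point (between the pads) lies 19 mm behind it; z points along the fingers, y is the line along which they close (so a half turn about z gives the same grasp; the last joint's range is limited). The gripper opens to 85 mm and grips with 20 to 120 N. Pads are 22 mm wide; open, the fingers measure 114 mm over their backs; the gripper's body (76 mm by 85 mm) begins 54 mm behind the grasp point. The pads swing forward as they close: fully open they stand 13 mm farther back than shut.
Start: joints at [1.041, 0.477, 0.022, 1.555, -0.011, 1.109, -0.083], TCP at [0.276, -0.616, 0.192] pointing down, gripper open.
Joint ranges: [-2.96, 2.96], [-0.34, 2.1], [-1.41, 1.46], [0.24, 2.44], [-1.37, 4.51], [0.17, 1.92], [-2.96, 2.96]. Speed limits (rad/s): [2.39, 2.39, 3.14, 3.14, 3.14, 3.14, 3.14].

INTERFACE

Orientations are given as a unit quaternion [w, x, y, z].
In Python, from station import bot gives the robot as it stands. The module is installed in compiled form; this text tells all that it offers.
- The arm moves only by the shell command python3 -m jog 'ROWS' [OPENING] [FORCE]. ROWS is JSON, a list of rows, each a list of 4 numbers: the shift along the tool's x, y, z in cm, then the turn about the tool's z in rad. In form: [[x, y, z, spin], ...]. A call has 1 to 20 rows; each row is the pose to reach, as a shift and turn from the pose commanded when the call began, along the tool's axes at that moment; what a row does not reach only later rows make up. A row lasts 1/12 s, in which the tool goes at most 41.7 mm and 7.16 degrees, less where a joint would pass 70% of its speed; a pose out of reach is approached as far as the arm can. A call with a gripper value outside its range is refused whole. OPENING is the closure, from -1 (fully open) to 1 (shut), set as the call begins (- or left out, the last holds). The fingers move at their own pace and stop on an object; FORCE is the grip in N (left out, the last holds). Time passes only in rows, so rows that repeat a pose let the fingers close. It gives the time, the measured TCP pose, the force, the opening and the grip force at its end, in the units of the state.
- bot.get_obs(): the state, without advancing time (a new reading comes with each control period).
- bot.read_camera(name): name is "side" or "top" or "wrist"; returns a dict with "pixels" (420x560x3 uint8, red, green, blue), "depth" (420x560 float32, m along the optical axis (not along the pixel's ray), 0 where there is no reading), "fovy" (degrees; the focal length in pixels is half the picture's height over the tangent of half this angle, whatever the lens; pixels are square), "cx", "cy" (the principal point, pixels), "pose" (4x4, takes a point from camera to world coordinates). Camera axes: x right, y down, z forward; pixel columns grow to the right and rows downward; lengths in m; the calibration is good to about 2 mm. A picture is of the moment at which its call begins.
- bot.hand_in(): hands the job in; it is judged then, once.
The state is a dict: "t": time; "q": joint angles; "joint_vel": joint speeds; "joint_torque": joint torques, N m; "eef_pos": TCP position; "tool_rot": TCP orientation; "contact_force": force on the tool from outside, world axes, zero at the start; "torque": the same for the moment, N m; "gripper_width": opening from 0.0 (shut) to 1.0 (fully open); "grasp_force": force on a finger pad.
Only numpy, scipy, OpenCV 4.12 (cv2) and the standard library are available. Lean on these libraries where they do the work, as an engineer would, in place of code of your own. Each camera call takes 0.05 s, during which the arm holds its last target. There are 200 camera calls.

TASK

Lift the flat filter cartridge out of its drip stand and push it down through the narrow slot on top of the water filter until it is fully home, its cap lying flat on the slot frame; then let go. Press gently all the while (the slot frame stands somewhere along its short slide, so feel for the slot instead of forcing the cartridge against the frame), and leave the mug, the tin and the salt shaker where they are.

Things in the scene. Friction and masses are not known exactly. Their poses are not given: they have to be found in the camera images.
- cartridge: Flat grey filter cartridge, white cap and tab, loose, about 0.12 kg, upright in the drip stand. Origin: centre of underside; z up, x across its thickness, y along its width. Plate 10 mm (x) by 64 (y), z = 0 to 75 mm, lower edges rounded 1.5 mm; cap 22 x 80 mm, z = 75 to 79, wider than the slot. Fits either way round.
- cartridge_tab (a point): Centre of the white grip tab on the cartridge's cap, 94 mm above the cartridge's underside; axes as the cartridge. Tab 10 mm (x) by 34 (y) by 30 high, z = 79 to 109 mm of the cartridge. Pinch it across x from above, fingertips a few mm above the cap.
- drip_stand: Low white stand fixed to the worktop, base 70 x 110 x 8 mm, with a pocket for the cartridge 13 mm (x) by 68 (y); pocket floor 8 mm and wall tops 42 mm above the worktop. Origin: centre of its underside; axes as the cartridge standing in it.
- filter_unit: White countertop water filter fixed to the worktop, housing 150 mm (x) by 120 (y), top at 100 mm, steel outlet on its front (-x) reaching 100 mm from the centre. Origin: centre of its underside. On top a grey slot frame 78 x 90 x 4 mm, upper face 104 mm above the worktop. More than 35 N pressed on the frame, channel or shoe damages it.
- slot_mid (a point): Point over the unit's middle at the height of the frame's upper face, fixed to the unit, axes as the unit. The slot, 12.5 mm (x) by 67 (y, as the frame), is in the middle of the frame, which slides along the unit's x (stiff, about 6 N) and stands unmeasured up to 12 mm to either side of this point: see it or feel for it, y is exact.
- seal_shoe (a joint): Stiff rubber shoe in the straight channel under the slot: m pushed down, 0 at the start, when it lies 25 mm below the frame's upper face; gives way at about 7 N, stays where pushed, end stop 0.052. The cap stops on the frame at about 0.050, the cartridge's underside then 75 mm below the frame's upper face.
- mug: Dark mug, 88 x 126 mm, 106 mm high, a bystander. Origin: centre of its underside.
- tin: Low food tin, 75 mm across, 58 mm high, a bystander. Origin: centre of its underside.
- salt_shaker: Salt shaker, 44 mm across, 90 mm high, a bystander. Origin: centre of its underside.
Things that resemble listed ones, but are neither listed nor needed, are in the scene too. What is meant by the cartridge is not purple, and is the larger of those in its own colour. What is shaped like the drip_stand but brown is not meant.

How it is judged:
On the way, in this order (a step that is already met when the one before it is completed fails the run):
1. the cartridge is lifted clear of the drip stand (z of cartridge in the frame of drip_stand above 0.05 m), for 0.1 s.
2. the cartridge's lower end is in the slot, at least 10 mm deep (z of cartridge in the frame of slot_mid below -0.01 m and horizontal distance between cartridge and slot_mid below 0.016 m and angle between cartridge's own z axis and vertical below 0.2 rad), for 0.1 s.
At the end, for the whole second after the job is handed in: The cartridge stands in the filter's slot, pushed down until its cap is within 2 mm of the slot frame, upright within 0.06 rad, released and at rest (z of cartridge in the frame of slot_mid below -0.073 m and horizontal distance between cartridge and slot_mid below 0.016 m and angle between cartridge's own z axis and vertical below 0.06 rad and linear speed of cartridge below 0.01 m/s); the robot touches nothing.
It fails at once if the cartridge is pressed on the filter with more than 35 N (contact force between cartridge and filter_unit above 35 N).
It fails at once if the robot presses on the filter itself with more than 35 N (contact force between any of the fingers, the arm and filter_unit above 35 N).
It fails at once if the mug, the tin or the salt shaker is moved more than 30 mm (distance of any of mug, tin, salt_shaker from where it was at the start of the episode above 0.03 m).
It also fails if it takes over 72 s, if anything falls off the work surface, if the arm or the gripper's body presses on something with over 40 N, if the wrist force passes 120 N, or if a joint passes its speed limit or range.

## Working session

There is one attempt and no reset: what is moved stays moved. The work goes in short steps, Python scripts to look and compute and a shell command to move; the robot and the scene stay as the last step left them, time stands still between calls to the robot, and variables do not carry over. Pictures are saved under pics/ and viewed, at most 13 in all, crops included, and the job is handed in when it is done.

```bash
mkdir -p pics
cat > h.py <<'E'
import numpy as np, cv2, pickle
from station import bot
def cam(n):
    c=bot.read_camera(n); pickle.dump(c,open(f'{n}.pkl','wb')); return c
def load(n): return pickle.load(open(f'{n}.pkl','rb'))
def K(c):
    return 0.5*c['pixels'].shape[0]/np.tan(np.radians(c['fovy'])/2)
def cloud(c):
    f=K(c); d=c['depth']; v,u=np.mgrid[:d.shape[0],:d.shape[1]]
    P=np.stack([(u-c['cx'])*d/f,(v-c['cy'])*d/f,d],-1)
    return P@c['pose'][:3,:3].T+c['pose'][:3,3]
def ray(c,u,v,z):
    f=K(c); r=c['pose'][:3,:3]@np.array([(u-c['cx'])/f,(v-c['cy'])/f,1]); o=c['pose'][:3,3]
    return o+r*(z-o[2])/r[2]
def save(img,n): cv2.imwrite(f'pics/{n}.png',img[...,::-1])
E
python3 - <<'E'
from h import *
a=cam('top');b=cam('side')
save(a['pixels'],'top0');save(b['pixels'],'side0')
for c in(a,b):print(c['fovy'],c['cx'],c['cy'],np.round(c['pose'],3).tolist())
o=bot.get_obs();print({k:np.round(v,3).tolist() for k,v in o.items()})
E
```

```text
55.957859886078445 274.75611486687984 203.6225579568413 [[-0.015, -0.993, 0.113, 0.432], [-1.0, 0.016, 0.005, 0.056], [-0.007, -0.113, -0.994, 1.189], [0.0, 0.0, 0.0, 1.0]]
44.553807205087956 281.396474282326 211.15378559744593 [[0.998, -0.021, 0.059, 0.459], [-0.059, -0.617, 0.785, -1.082], [0.02, -0.787, -0.617, 0.953], [0.0, 0.0, 0.0, 1.0]]
{'t': 0.1, 'q': [1.041, 0.478, 0.022, 1.556, -0.012, 1.109, -0.083], 'joint_vel': [0.001, -0.002, -0.002, -0.003, 0.0, 0.001, -0.002], 'joint_torque': [0.005, -59.776, 1.614, -28.195, 0.013, 0.005, -0.0], 'eef_pos': [0.276, -0.615, 0.191], 'tool_rot': [-0.001, 0.978, 0.209, -0.0], 'contact_force': [-0.442, 0.431, -0.639], 'torque': [-0.05, -0.006, -0.038], 'grasp_force': 0.0, 'gripper_width': 0.997}
```

View pics/top0.png

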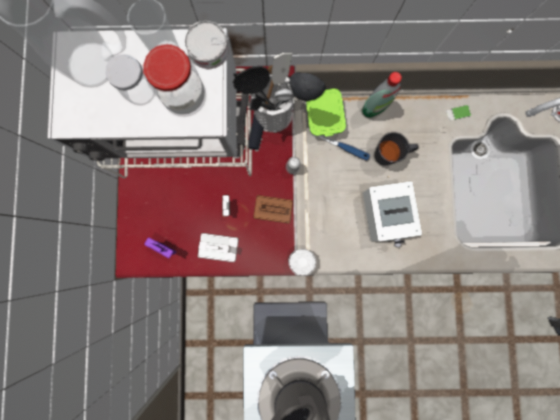

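View pics/side0.png

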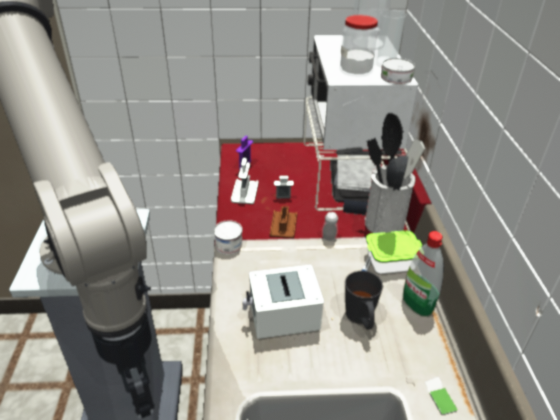

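Top view: the cartridge candidates are the white stand with a cartridge at top (218,247) / side (244,185), a small grey one with a white cap at top (226,205) / side (284,187), something in the brown stand at top (272,209) / side (284,220), and a purple one at top (158,247). I choose the one in the white stand. The filter is at top (396,212), the mug at (391,149), the tin at (302,262) and the salt shaker at (293,165).

Run:
```python
from h import *
a=load('top');b=load('side')
i1=cv2.resize(a['pixels'][185:285,130:310],None,fx=4.4,fy=3*1.4667,interpolation=cv2.INTER_CUBIC)[:440,:792]
save(i1[:, :],'crop_top')
i2=cv2.resize(b['pixels'][125:245,210:350],None,fx=5,fy=5,interpolation=cv2.INTER_CUBIC); save(i2,'crop_side')
for n,c in(('top',a),('side',b)):
    P=cloud(c).reshape(-1,3); col=c['pixels'].reshape(-1,3).astype(int)
    br=col.min(1)
    def rep(name,m):
        Q=P[m]
        if len(Q)<5: print(n,name,len(Q));return
        r=cv2.minAreaRect((Q[:,:2]*1000).astype(np.float32)); print(n,name,len(Q),np.round(Q.mean(0),3),np.round(Q[:,2].min(),3),np.round(Q[:,2].max(),3),np.round(r[0]),np.round(r[1]),round(r[2],1))
    # region about stand
    g=a['pose']; s=ray(a,218,247,0.04); f=ray(a,396,212,0.1)
    if n=='top':print(s,f)
    near=np.linalg.norm(P[:,:2]-s[:2],axis=1)<0.08
    for lo,hi in((.003,.02),(.036,.048),(.05,.075),(.08,.092),(.095,.13)): rep(f'stand {lo}',near&(P[:,2]>lo)&(P[:,2]<hi))
    nf=np.linalg.norm(P[:,:2]-f[:2],axis=1)<0.13
    rep('unit top',nf&(P[:,2]>.09)&(P[:,2]<.112))
    rep('unit top bright',nf&(P[:,2]>.09)&(P[:,2]<.112)&(br>170))
    rep('frame grey',nf&(P[:,2]>.096)&(P[:,2]<.112)&(br<140))
```

```text
[0.43858869 0.22818977 0.04      ] [ 0.52685493 -0.27245787  0.1       ]
top stand 0.003 815 [0.438 0.229 0.008] 0.003 0.019 [440. 228.] [152. 156.] 17.1
top stand 0.036 12 [0.434 0.199 0.041] 0.036 0.044 [434. 199.] [ 3. 20.] 83.0
top stand 0.05 0
top stand 0.08 172 [0.439 0.234 0.087] 0.082 0.092 [439. 235.] [79. 22.] 81.5
top stand 0.095 53 [0.438 0.233 0.116] 0.098 0.121 [439. 235.] [34. 10.] 81.1
top unit top 2286 [ 0.53  -0.268  0.102] 0.09 0.112 [ 525. -270.] [162. 121.] 7.5
top unit top bright 1524 [ 0.531 -0.267  0.101] 0.093 0.11 [ 531. -269.] [150. 121.] 7.3
top frame grey 85 [ 0.528 -0.271  0.104] 0.101 0.108 [ 518. -271.] [44. 73.] 7.0
side stand 0.003 346 [0.439 0.22  0.007] 0.003 0.02 [441. 227.] [115. 138.] 78.2
side stand 0.036 47 [0.442 0.218 0.04 ] 0.036 0.047 [440. 229.] [76. 21.] 80.0
side stand 0.05 37 [0.437 0.207 0.061] 0.051 0.074 [441. 226.] [62. 10.] 76.9
side stand 0.08 75 [0.44  0.219 0.085] 0.08 0.091 [440. 229.] [83. 21.] 82.0
side stand 0.095 47 [0.44  0.226 0.109] 0.098 0.118 [440. 227.] [41. 10.] 78.7
side unit top 2620 [ 0.532 -0.281  0.1  ] 0.09 0.108 [ 533. -274.] [151. 125.] 7.3
side unit top bright 1849 [ 0.531 -0.281  0.099] 0.091 0.107 [ 533. -274.] [151. 125.] 7.4
side frame grey 41 [ 0.533 -0.261  0.101] 0.096 0.105 [ 532. -271.] [15. 65.] 7.2
```

View pics/crop_side.png

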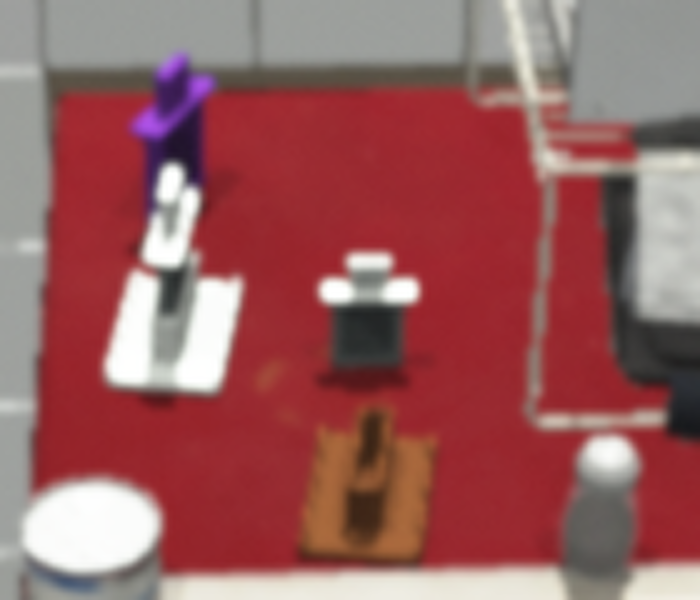

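View pics/crop_top.png

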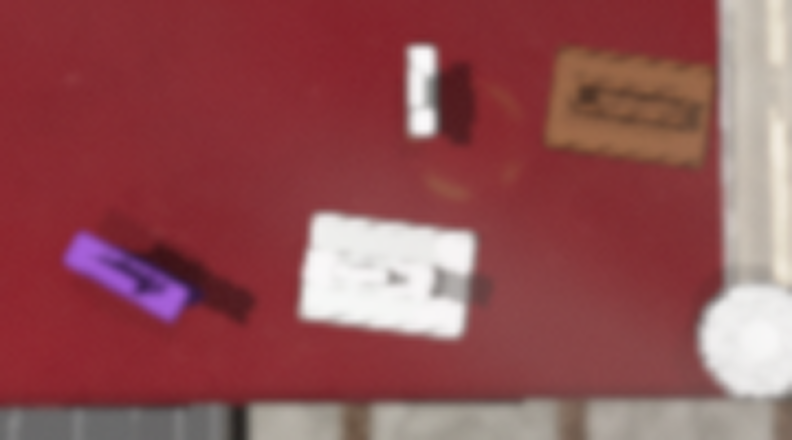

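The crops confirm it: the larger grey cartridge with the white cap stands in the white stand. The loose grey one is shorter, and the brown stand is a decoy. Next I move to a look-down pose over the filter.

```bash
cat >> h.py <<'E'
from scipy.spatial.transform import Rotation as Ro
def go(x,y,z,ang,ref=None):
    """world target TCP + world angle (deg) of tool y (mod 180) -> tool cm & spin"""
    o=bot.get_obs(); w=o['tool_rot']; R=Ro.from_quat([w[1],w[2],w[3],w[0]]).as_matrix()
    d=R.T@(np.array([x,y,z])-o['eef_pos']); a=np.degrees(np.arctan2(R[1,1],R[0,1]))
    s=-((ang-a+90)%180-90)
    print('pos',np.round(o['eef_pos'],4),'yang',round(a,1),'shift cm',np.round(d*100,2),'spin',round(np.radians(s),3),'tilt',np.round(R[:,2],3),'F',np.round(o['contact_force'],1),'t',o['t'])
E
python3 -m jog '[[0,0,-4,0],[3,-2,-8,-0.12],[6,-4,-12,-0.24],[9,-6,-16,-0.36],[12,-9,-16,-0.48],[15,-12,-16,-0.6],[18,-14.5,-16,-0.72],[21,-17,-16,-0.84],[24,-19.5,-16,-0.96],[27,-22,-16,-1.08],[30,-24.4,-16,-1.2],[30,-24.4,-16,-1.28],[30,-24.4,-16,-1.28],[30,-24.4,-16,-1.28],[30,-24.4,-16,-1.28],[30,-24.4,-16,-1.28]]' -1
python3 - <<'E'
from h import *
c=cam('wrist'); save(c['pixels'],'wrist1'); go(.44,.231,.25,-8.5)
print(np.round(c['pose'],3).tolist(),c['fovy'])
E
```

```text
t: 1.43
eef_pos: [0.4492, -0.2721, 0.3519]
tool_rot: [-0.0, 0.661, 0.751, -0.0]
contact_force: [-0.5, 0.2, 0.6]
gripper_width: 0.997
grasp_force: 0.0
pos [ 0.4493 -0.272   0.3519] yang 7.3 shift cm [50.01  5.47 10.19] spin 0.276 tilt [-0.001 -0.    -1.   ] F [ 0.2 -0.4  0.7] t 1.4833
[[0.992, 0.12, 0.04, 0.439], [0.127, -0.939, -0.319, -0.189], [-0.0, 0.321, -0.947, 0.534], [0.0, 0.0, 0.0, 1.0]] 71.84829566428336
```

View pics/wrist1.png

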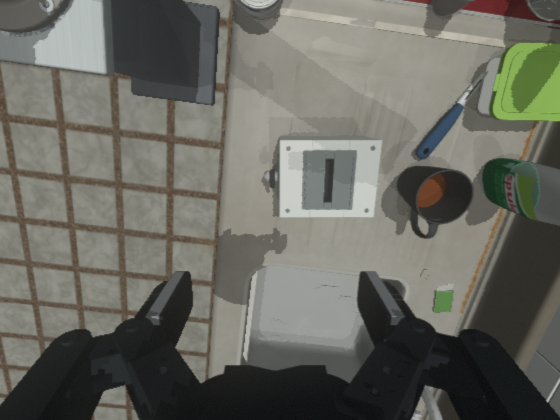

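The wrist view shows the filter: housing at columns 280-381, grey frame at 303-356 and dark slot at about (328,181). The outlet is at (270,178).

Run:
```python
from h import *
c=load('wrist'); g=c['pixels'].min(2)
def rect(mask,z,name,amin=50):
    cs,_=cv2.findContours(mask.astype(np.uint8),cv2.RETR_EXTERNAL,cv2.CHAIN_APPROX_NONE)
    k=max(cs,key=cv2.contourArea)[:,0]
    Q=np.array([ray(c,u,v,z)[:2] for u,v in k])*1000
    r=cv2.minAreaRect(Q.astype(np.float32)); print(name,cv2.contourArea(k),np.round(r[0],1),np.round(r[1],1),round(r[2],2)); 
reg=np.zeros(g.shape,bool); reg[125:230,272:392]=1
print(g[181,285:375:4], g[145:215:5,345])
sub=np.zeros(g.shape,bool); sub[145:216,298:362]=1
rect(reg&(g>150),.100,'unit'); rect(sub&(g<150),.104,'frame'); rect(sub&(g<70),.104,'slot')
P=cloud(c)
m=reg&(g>150)&(P[...,2]>.09); Q=P[m]; r=cv2.minAreaRect((Q[:,:2]*1000).astype(np.float32)); print('cloud unit',r,np.median(Q[:,2]))
m=sub&(g<150)&(P[...,2]>.098); Q=P[m]; r=cv2.minAreaRect((Q[:,:2]*1000).astype(np.float32)); print('cloud frame',r,np.median(Q[:,2]))
```

```text
[200 200 200 199 196 120 123 122 122 121  66  51 110 113 109 108 108 113
 183 180 182 180 179] [181 129 108 109 109 109 109 108 119 120 120 119 120 191]
unit 7483.5 [ 531.7 -269.8] [149.2 118.5] 7.28
frame 2977.0 [ 529.5 -269.7] [79.2 90.1] 7.28
slot 272.5 [ 530.4 -269.6] [11.2 64.2] 7.41
cloud unit ((525.6371459960938, -254.86660766601562), (157.0226287841797, 151.76095581054688), 6.936976909637451) 0.09993101020852849
cloud frame ((518.1276245117188, -244.33026123046875), (98.47096252441406, 166.96694946289062), 24.675004959106445) 0.10392301963480738
```

```bash
python3 -m jog '[[4,0.4,0,0.03],[8,0.9,0,0.06],[12,1.3,0,0.09],[16,1.8,1,0.12],[20,2.2,2,0.15],[24,2.6,3,0.18],[28,3.1,4,0.21],[32,3.5,5,0.24],[36,3.9,5,0.276],[40,4.4,5,0.276],[44,4.8,5,0.276],[47,5.1,5,0.276],[50,5.47,5,0.276],[50,5.47,5,0.276],[50,5.47,5,0.276],[50,5.47,5,0.276],[50,5.47,5,0.276]]'
cat >> h.py <<'E'
def rect(c,mask,z,name=''):
    cs,_=cv2.findContours(mask.astype(np.uint8),cv2.RETR_EXTERNAL,cv2.CHAIN_APPROX_NONE)
    k=max(cs,key=cv2.contourArea)[:,0]
    Q=np.array([ray(c,u,v,z)[:2] for u,v in k])*1000
    r=cv2.minAreaRect(Q.astype(np.float32)); print(name,k.min(0),k.max(0),np.round(r[0],1),np.round(r[1],1),round(r[2],2)); return r
E
python3 - <<'E'
from h import *
c=cam('wrist'); go(.44,.231,.2,-8.5)
P=cloud(c); near=np.linalg.norm(P[...,:2]-[.44,.231],axis=-1)<.09
rect(c,near&(P[...,2]>.082)&(P[...,2]<.125),.087,'cap')
rect(c,near&(P[...,2]>.100)&(P[...,2]<.125),.117,'tab')
m=near&(P[...,2]>.113)&(P[...,2]<.122);rect(c,m,.117,'tabtop'); print(P[m].mean(0),m.sum())
m=near&(P[...,2]>.003)&(P[...,2]<.014);rect(c,m&(c['pixels'].min(2)>130),.008,'stand')
m=near&(P[...,2]>.082)&(P[...,2]<.092); r=cv2.minAreaRect((P[m][:,:2]*1000).astype(np.float32)); print(r)
E
```

```text
t: 2.9
eef_pos: [0.4398, 0.2304, 0.302]
tool_rot: [0.0, 0.758, 0.653, -0.0]
contact_force: [0.0, -0.2, 0.8]
gripper_width: 1.001
grasp_force: 0.0
pos [0.4397 0.2306 0.3021] yang -8.5 shift cm [ 0.06  0.02 10.21] spin 0.0 tilt [-0.    -0.001 -1.   ] F [ 0.2  0.4 -0.2] t 2.95
cap [265 148] [280 204] [436.8 235. ] [78.4 21.1] 81.83
tab [269 167] [276 194] [437.4 236. ] [35.2  9.1] 81.49
tabtop [269 169] [276 194] [437.2 234.7] [32.7  9.1] 81.49
[0.43722726 0.2349409  0.11658472] 204
stand [251 133] [294 199] [437.3 235.1] [108.3  69.5] 81.54
((436.8291320800781, 234.8143768310547), (78.9181900024414, 21.267127990722656), 81.73512268066406)
```

```bash
python3 -m jog '[[0.3,-0.2,3,0],[0.3,-0.2,6,0],[0.3,-0.2,9,0],[0.3,-0.2,12,0],[0.3,-0.2,15,0],[0.3,-0.2,17,0],[0.3,-0.2,18.5,0],[0.3,-0.2,19.7,0],[0.3,-0.2,20.4,0],[0.3,-0.2,20.8,0],[0.3,-0.2,20.8,0],[0.3,-0.2,20.8,0],[0.3,-0.2,20.8,0]]' -1
python3 -m jog '[[0,0,0,0],[0,0,0,0],[0,0,0,0],[0,0,0,0],[0,0,0,0],[0,0,0,0],[0,0,0,0],[0,0,0,0],[0,0,0,0],[0,0,0,0]]' 1 40
python3 - <<'E'
from h import *
go(.438,.234,.3,-8.4)
c=cam('wrist');d=cam('side')
i1=cv2.resize(c['pixels'][120:330,130:410],None,fx=1.4,fy=1.4); i2=cv2.resize(d['pixels'][125:224,200:332],None,fx=3,fy=3)[:294,:392]
save(np.hstack([i1[:294,:392],i2]),'grasp')
E
```

```text
t: 4.03
eef_pos: [0.4382, 0.236, 0.0951]
tool_rot: [0.0, 0.757, 0.654, 0.001]
contact_force: [0.0, -0.6, 0.6]
gripper_width: 1.002
grasp_force: 0.0
t: 4.87
eef_pos: [0.4375, 0.2357, 0.0942]
tool_rot: [0.0, 0.756, 0.654, -0.0]
contact_force: [0.2, 0.3, 0.1]
gripper_width: -0.004
grasp_force: 0.0
pos [0.4375 0.2357 0.0942] yang -8.3 shift cm [ -0.16   0.07 -20.58] spin 0.002 tilt [-0. -0. -1.] F [0.2 0.3 0.1] t 4.8667
```

View pics/grasp.png

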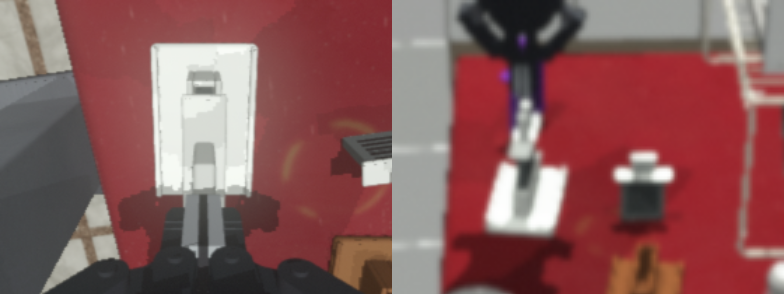

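The grasp missed: the gripper reads fully shut. The side crop shows the fingertips above or behind the tab. I check by projecting the TCP and tab into both views.

Run:
```python
from h import *
def proj(c,p):
    q=c['pose'][:3,:3].T@(np.array(p)-c['pose'][:3,3]); f=K(c); return np.round([c['cx']+f*q[0]/q[2],c['cy']+f*q[1]/q[2],q[2]],3)
t=bot.get_obs()['eef_pos']
for n in('wrist','side'):
    c=load(n); print(n,'tcp',proj(c,t),'tab top',proj(c,[.438,.234,.117]),'tcp+.05',proj(c,t+[0,0,.05]))
    P=cloud(c); near=np.linalg.norm(P[...,:2]-[.438,.234],axis=-1)<.09
    d=c['pixels'].max(2)<90
    dark=near&(P[...,2]>.08)&(P[...,2]<.3)&d
    Q=P[dark]; 
    for lo in np.arange(.08,.2,.01):
        s=Q[(Q[:,2]>=lo)&(Q[:,2]<lo+.01)]
        if len(s): print(round(lo,2),len(s),np.round(s.min(0),3),np.round(s.max(0),3))
    m=near&(c['pixels'].min(2)>130)&(P[...,2]>.075)&(P[...,2]<.13)
    Q=P[m]
    for lo in np.arange(.08,.13,.005):
        s=Q[(Q[:,2]>=lo)&(Q[:,2]<lo+.005)]
        if len(s): print('white',round(lo,3),len(s),np.round(s.min(0),3),np.round(s.max(0),3))
c=load('side'); save(cv2.resize(c['pixels'][110:200,190:300],None,fx=7,fy=6.6,interpolation=cv2.INTER_CUBIC),'side_z')
```

```text
wrist tcp [2.75317e+02 2.45003e+02 1.99000e-01] tab top [2.76491e+02 2.63040e+02 1.78000e-01] tcp+.05 [2.75541e+02 2.85227e+02 1.52000e-01]
0.13 16 [0.429 0.242 0.137] [0.447 0.248 0.14 ]
0.14 284 [0.425 0.241 0.14 ] [0.452 0.248 0.15 ]
0.15 382 [0.425 0.241 0.15 ] [0.452 0.248 0.16 ]
0.16 307 [0.425 0.226 0.16 ] [0.452 0.248 0.17 ]
0.17 1261 [0.409 0.226 0.17 ] [0.47  0.253 0.18 ]
0.18 4666 [0.398 0.222 0.18 ] [0.477 0.255 0.19 ]
0.19 5173 [0.392 0.222 0.19 ] [0.485 0.256 0.2  ]
white 0.08 19 [0.425 0.227 0.084] [0.453 0.275 0.085]
white 0.085 1663 [0.424 0.213 0.085] [0.453 0.275 0.09 ]
white 0.09 36 [0.435 0.247 0.09 ] [0.444 0.252 0.095]
white 0.095 45 [0.435 0.246 0.095] [0.444 0.252 0.1  ]
white 0.1 35 [0.435 0.249 0.1  ] [0.444 0.252 0.105]
white 0.105 51 [0.435 0.249 0.105] [0.444 0.252 0.11 ]
white 0.11 79 [0.432 0.236 0.11 ] [0.444 0.252 0.115]
white 0.115 328 [0.433 0.237 0.115] [0.444 0.252 0.118]
side tcp [243.099 166.395   1.562] tab top [243.044 160.352   1.547] tcp+.05 [242.663 152.323   1.531]
0.13 3 [0.438 0.225 0.137] [0.45  0.23  0.138]
0.14 25 [0.427 0.219 0.14 ] [0.454 0.235 0.149]
0.15 30 [0.427 0.218 0.15 ] [0.454 0.239 0.16 ]
0.16 30 [0.427 0.22  0.161] [0.454 0.243 0.17 ]
0.17 32 [0.419 0.218 0.171] [0.46  0.237 0.18 ]
0.18 86 [0.402 0.212 0.18 ] [0.477 0.252 0.19 ]
0.19 67 [0.393 0.209 0.19 ] [0.483 0.248 0.2  ]
white 0.08 37 [0.425 0.193 0.08 ] [0.456 0.272 0.085]
white 0.085 33 [0.425 0.191 0.085] [0.453 0.267 0.088]
white 0.09 9 [0.437 0.213 0.091] [0.446 0.242 0.095]
white 0.095 9 [0.434 0.213 0.096] [0.447 0.24  0.1  ]
white 0.1 3 [0.438 0.217 0.1  ] [0.447 0.245 0.104]
white 0.105 5 [0.435 0.209 0.106] [0.444 0.225 0.109]
white 0.11 17 [0.435 0.212 0.11 ] [0.444 0.246 0.115]
white 0.115 8 [0.435 0.22  0.115] [0.444 0.245 0.117]
```

View pics/side_z.png

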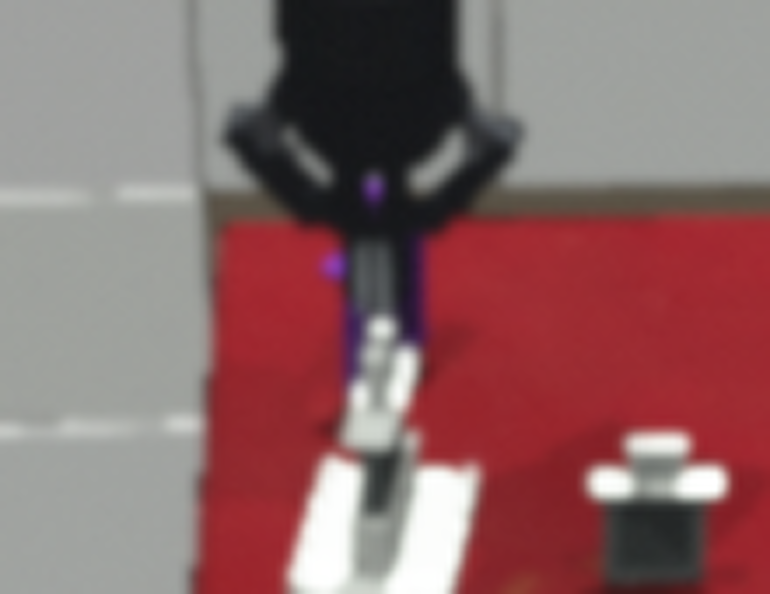

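Run:
```python
from h import *
for n in('wrist','side'):
    c=load(n);P=cloud(c); near=np.linalg.norm(P[...,:2]-[.438,.234],axis=-1)<.035
    Q=P[near];print(n)
    for lo in np.arange(.09,.16,.005):
        s=Q[(Q[:,2]>=lo)&(Q[:,2]<lo+.005)]
        col=c['pixels'][near][(Q[:,2]>=lo)&(Q[:,2]<lo+.005)]
        if len(s): print(round(lo,3),len(s),np.round(s.min(0),3),np.round(s.max(0),3),col.mean(0).astype(int))
c=load('wrist');P=cloud(c)
for v in range(225,330,6): print(v,np.round(P[v,262:292:3,2],3))
```

```text
wrist
0.09 36 [0.435 0.247 0.09 ] [0.444 0.252 0.095] [165 168 162]
0.095 45 [0.435 0.246 0.095] [0.444 0.252 0.1  ] [160 164 158]
0.1 35 [0.435 0.249 0.1  ] [0.444 0.252 0.105] [160 164 158]
0.105 51 [0.435 0.249 0.105] [0.444 0.252 0.11 ] [160 163 157]
0.11 80 [0.432 0.236 0.11 ] [0.444 0.252 0.115] [165 168 162]
0.115 347 [0.433 0.237 0.115] [0.444 0.252 0.118] [191 194 188]
0.135 70 [0.429 0.242 0.137] [0.447 0.249 0.14 ] [118 121 119]
0.14 234 [0.425 0.241 0.14 ] [0.451 0.249 0.145] [96 98 97]
0.145 256 [0.425 0.241 0.145] [0.452 0.249 0.15 ] [91 92 91]
0.15 306 [0.425 0.241 0.15 ] [0.452 0.249 0.155] [89 91 91]
0.155 328 [0.425 0.241 0.155] [0.452 0.249 0.16 ] [85 86 86]
0.16 356 [0.425 0.241 0.16 ] [0.452 0.249 0.165] [80 81 81]
side
0.09 9 [0.437 0.213 0.091] [0.446 0.242 0.095] [182 188 181]
0.095 9 [0.434 0.213 0.096] [0.447 0.24  0.1  ] [174 179 173]
0.1 4 [0.438 0.217 0.1  ] [0.447 0.245 0.104] [145 148 146]
0.105 6 [0.435 0.209 0.106] [0.447 0.243 0.109] [140 142 141]
0.11 18 [0.435 0.212 0.11 ] [0.447 0.246 0.115] [162 166 163]
0.115 8 [0.435 0.22  0.115] [0.444 0.245 0
[... 921 characters left out ...]
146 0.146 0.146 0.276 0.146 0.146 0.088]
273 [0.152 0.153 0.152 0.152 0.152 0.153 0.152 0.152 0.153 0.146]
279 [0.157 0.158 0.158 0.157 0.158 0.159 0.157 0.158 0.158 0.15 ]
285 [0.162 0.163 0.162 0.163 0.162 0.162 0.162 0.162 0.162 0.163]
291 [0.168 0.166 0.167 0.167 0.167 0.168 0.167 0.168 0.167 0.168]
297 [0.174 0.171 0.17  0.172 0.171 0.17  0.171 0.171 0.173 0.174]
303 [0.177 0.177 0.177 0.171 0.171 0.171 0.178 0.177 0.177 0.178]
309 [0.181 0.18  0.181 0.171 0.171 0.172 0.181 0.181 0.181 0.181]
315 [0.185 0.185 0.184 0.171 0.171 0.171 0.18  0.185 0.185 0.184]
321 [0.187 0.188 0.184 0.171 0.171 0.171 0.18  0.188 0.189 0.188]
327 [0.191 0.192 0.18  0.171 0.17  0.17  0.18  0.19  0.192 0.191]
```

The depth data settles it. The fingertips really end at z≈0.137, about 43 mm short of the reported TCP, so they closed above the tab (its top is at 0.117). Lateral alignment is good. I'll open, go down 4.3 cm and close again.

```bash
python3 -m jog '[[0,0,0,0],[0,0,0,0],[0,0,0,0],[0,0,0,0],[0,0,0,0],[0,0,0,0],[0,0,0,0],[0,0,0,0]]' -1
python3 -m jog '[[0,0,1,0],[0,0,2,0],[0,0,3,0],[0,0,3.7,0],[0,0,4.3,0],[0,0,4.3,0],[0,0,4.3,0]]' -1
python3 -m jog '[[0,0,0,0],[0,0,0,0],[0,0,0,0],[0,0,0,0],[0,0,0,0],[0,0,0,0],[0,0,0,0],[0,0,0,0],[0,0,0,0],[0,0,0,0]]' 1 40
```

```text
t: 5.63
eef_pos: [0.4375, 0.2357, 0.0942]
tool_rot: [-0.0, 0.756, 0.654, 0.0]
contact_force: [0.7, 0.1, -0.7]
gripper_width: 0.999
grasp_force: 0.0
t: 6.22
eef_pos: [0.4372, 0.2357, 0.0507]
tool_rot: [-0.0, 0.756, 0.654, -0.0]
contact_force: [0.0, -0.4, 0.4]
gripper_width: 0.995
grasp_force: 0.0
t: 7.05
eef_pos: [0.4379, 0.2359, 0.0514]
tool_rot: [0.0, 0.756, 0.654, 0.0]
contact_force: [-0.0, -0.7, 3.7]
gripper_width: 0.106
grasp_force: 40.7
```

Gripped on about 9–10 mm. Lifting.

```bash
python3 -m jog '[[0,0,-0.5,0],[0,0,-1.5,0],[0,0,-2.5,0],[0,0,-3.5,0],[0,0,-5,0],[0,0,-8,0],[0,0,-11,0],[0,0,-14,0],[0,0,-17,0],[0,0,-20,0],[0,0,-20,0],[0,0,-20,0],[0,0,-20,0]]' 1 60
python3 - <<'E'
from h import *
go(.530,-.270,.25,7.3)
c=cam('wrist');P=cloud(c)
o=bot.get_obs()['eef_pos']; near=(np.linalg.norm(P[...,:2]-o[:2],axis=-1)<.08)
for lo in np.arange(.18,.36,.01):
    m=near&(P[...,2]>=lo)&(P[...,2]<lo+.01)
    if m.sum()>5: print(round(lo,2),m.sum(),np.round(P[m].min(0),3),np.round(P[m].max(0),3),c['pixels'][m].mean(0).astype(int))
save(c['pixels'],'lift')
E
```

```text
t: 8.13
eef_pos: [0.4371, 0.2353, 0.2512]
tool_rot: [0.0, 0.757, 0.654, -0.0]
contact_force: [0.2, 1.0, -2.0]
gripper_width: 0.104
grasp_force: 60.4
pos [0.4371 0.2353 0.2512] yang -8.3 shift cm [-48.65  16.5    0.15] spin -0.273 tilt [ 0.    -0.001 -1.   ] F [ 0.2  1.  -2. ] t 8.1333
0.21 38 [0.437 0.265 0.211] [0.446 0.266 0.219] [125 128 124]
0.22 48 [0.436 0.265 0.22 ] [0.446 0.266 0.23 ] [119 122 118]
0.23 51 [0.436 0.265 0.23 ] [0.446 0.266 0.24 ] [113 116 112]
0.24 58 [0.437 0.265 0.24 ] [0.446 0.266 0.25 ] [113 116 112]
0.25 62 [0.436 0.265 0.25 ] [0.446 0.267 0.258] [121 124 120]
0.28 1939 [0.427 0.242 0.284] [0.453 0.275 0.29 ] [210 213 207]
0.29 339 [0.421 0.24  0.29 ] [0.454 0.252 0.3  ] [124 125 122]
0.3 693 [0.42 0.24 0.3 ] [0.456 0.252 0.31 ] [106 108 106]
0.31 1933 [0.42  0.217 0.31 ] [0.456 0.252 0.32 ] [137 140 136]
0.32 859 [0.418 0.224 0.32 ] [0.457 0.25  0.33 ] [82 83 83]
0.33 1918 [0.399 0.223 0.33 ] [0.475 0.255 0.34 ] [54 55 55]
0.34 6033 [0.394 0.219 0.34 ] [0.482 0.255 0.35 ] [46 48 49]
0.35 5032 [0.388 0.218 0.35 ] [0.49  0.257 0.36 ] [44 46 47]
```

View pics/lift.png

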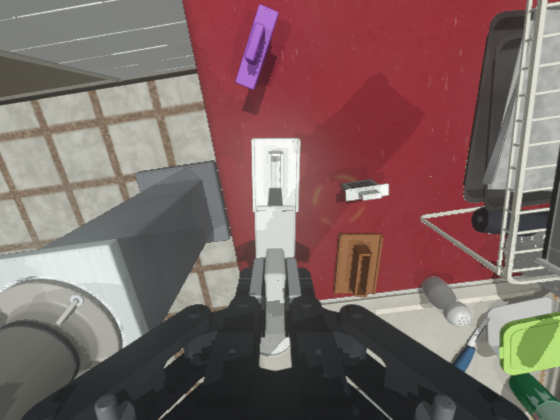

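Held cleanly: cap top at z≈0.287, so the underside is at about 0.208 (reported TCP z minus 43 mm). The wrist view shows the cap at (275,175–260), straight in the fingers. Carry to above the slot.

```bash
python3 -m jog '[[-2,0.7,0,0],[-5,1.7,0,-0.02],[-8.5,2.9,0,-0.04],[-12,4.1,0,-0.06],[-15.5,5.3,0,-0.08],[-19,6.4,0,-0.1],[-22.5,7.6,0,-0.12],[-26,8.8,0,-0.14],[-29.5,10,0,-0.16],[-33,11.2,0,-0.18],[-36.5,12.4,0,-0.2],[-40,13.6,0,-0.22],[-43,14.6,1,-0.24],[-45.5,15.4,2,-0.26],[-47.5,16.1,3.5,-0.273],[-48.65,16.5,5,-0.273],[-48.65,16.5,5,-0.273],[-48.65,16.5,5,-0.273],[-48.65,16.5,5,-0.273],[-48.65,16.5,5,-0.273]]'
python3 - <<'E'
from h import *
c=cam('wrist'); a=cam('top'); b=cam('side')
go(.530,-.270,.167,7.3)
ex=np.array([np.cos(np.radians(7.3)),np.sin(np.radians(7.3))]);ey=np.array([-ex[1],ex[0]])
o=np.array([.530,-.270])
for n,q in(('w',c),('t',a),('s',b)):
    P=cloud(q); L=np.stack([(P[...,:2]-o)@ex,(P[...,:2]-o)@ey,P[...,2]],-1)*1000
    near=(abs(L[...,0])<110)&(abs(L[...,1])<90)
    for lo,hi in((95,102.5),(103,107),(152,170),(170,190),(190,210),(225,234),(234,241)):
        m=near&(L[...,2]>=lo)&(L[...,2]<hi)
        if m.sum()>5: print(n,lo,m.sum(),np.percentile(L[m],2,axis=0).round(1),np.percentile(L[m],98,axis=0).round(1),q['pixels'][m].mean(0).astype(int))
save(np.vstack([c['pixels'][60:300,:],np.hstack([cv2.resize(a['pixels'][160:260,340:456],(280,240)),cv2.resize(b['pixels'][220:340,220:360],(280,240))])]),'over')
E
```

```text
t: 9.85
eef_pos: [0.5311, -0.2679, 0.2019]
tool_rot: [0.0, 0.66, 0.752, 0.0]
contact_force: [0.3, 0.8, -1.4]
gripper_width: 0.107
grasp_force: 60.3
pos [ 0.531  -0.2687  0.2021] yang 7.4 shift cm [-0.11 -0.12  3.51] spin 0.002 tilt [ 0.001 -0.001 -1.   ] F [-0.5 -0.5 -1.7] t 10.0
w 95 9461 [-72.2 -56.4  98.4] [ 73.4  58.7 101.6] [190 194 188]
w 103 4052 [-37.7 -41.7 103.1] [ 37.7  44.  105.5] [115 122 119]
w 152 39 [ -3.4  32.4 162.6] [  6.   32.9 169.7] [75 78 76]
w 170 97 [ -3.7  32.3 171.9] [  5.8  33.  189.8] [74 78 76]
w 190 108 [ -3.8  32.3 191.2] [  5.9  33.  206.7] [76 79 77]
w 234 1969 [ -9.5  11.3 235.4] [ 11.5  40.5 238.7] [166 170 165]
t 95 1168 [-72.  -54.5  96.2] [ 74.4  59.8 102.4] [219 220 219]
t 103 606 [-67.3 -46.5 103.1] [ 66.5  54.7 106.8] [156 161 161]
t 152 6 [ -3.1  22.4 162.5] [  5.5  33.7 169. ] [76 78 78]
t 170 9 [ -3.   31.4 172.1] [  6.2  33.6 186. ] [78 81 81]
t 190 10 [ -3.1  32.  191.5] [  5.4  33.5 208.5] [95 97 96]
t 234 95 [ -8.9  13.  235.3] [ 11.8  40.5 240.7] [198 200 197]
s 95 1925 [-71.2 -63.3  95.7] [ 74.   53.4 102.3] [224 227 225]
s 103 382 [-37.2 -48.6 103. ] [ 38.3  38.2 106.3] [155 168 165]
s 152 37 [ -2.8 -35.7 158.7] [  7.4  19.5 169.9] [110 115 111]
s 170 72 [ -3.  -37.  170.4] [  7.1  20.6 189.5] [73 76 74]
s 190 69 [ -2.9 -36.7 190.6] [  6.5  21.7 208.6] [82 84 81]
s 225 16 [ -8.1 -42.1 225.3] [ 12.1  -1.  233.7] [149 153 146]
s 234 118 [ -8.1 -42.5 234.3] [ 12.8  -5.  240.4] [196 201 193]
```

View pics/over.png

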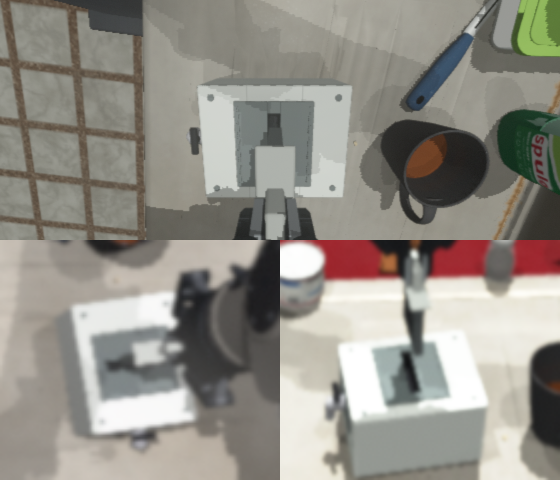

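The cartridge hangs over the frame with the slot's far end visible at wrist (273,178). I'll measure the slot end and sides against the plate in the same picture.

Run:
```python
from h import *
c=load('wrist'); ex=np.array([np.cos(np.radians(7.3)),np.sin(np.radians(7.3))]);ey=np.array([-ex[1],ex[0]]);o=np.array([.530,-.270])
g=c['pixels'].min(2)
def L(u,v,z=.104): p=ray(c,u,v,z)[:2]-o; return np.round([p@ex*1000,p@ey*1000],1)
print(g[164:186,275]); 
for v in (176,180,184): print(v,g[v,258:292])
print(L(275,170),L(275,175),L(266,180),L(280,180))
# frame edges
print('row',[ (u,int(g[190,u])) for u in list(range(228,240))+list(range(308,320))])
print('col',[ (v,int(g[v,300])) for v in range(154,166)], L(235,190),L(314,190),L(300,161))
```

```text
[114 113 114 114 114 113 113 115 111  84  62  57  63  65  67  67  67  68
  66  65  66  66]
176 [120 119 119 118 118 119 118 118 113  81  57  55  60  62  62  62  64  63
  59  54  53  56  81 108 114 114 113 114 114 113 114 113 114 114]
180 [120 120 118 119 119 119 118 118 115  82  58  59  61  63  63  62  67  67
  63  58  52  57  82 109 114 114 114 114 113 114 113 113 114 115]
184 [119 119 119 118 119 118 119 118 115  84  60  59  61  62  62  66  67  66
  63  59  53  57  88 110 115 114 114 113 114 114 114 113 114 114]
[ 1.6 36.4] [ 1.6 31.5] [-7.2 26.5] [ 6.5 26.5]
row [(228, 207), (229, 207), (230, 207), (231, 207), (232, 207), (233, 203), (234, 156), (235, 130), (236, 129), (237, 126), (238, 124), (239, 104), (308, 98), (309, 109), (310, 114), (311, 116), (312, 127), (313, 176), (314, 188), (315, 189), (316, 189), (317, 189), (318, 188), (319, 189)]
col [(154, 189), (155, 189), (156, 189), (157, 189), (158, 188), (159, 187), (160, 182), (161, 117), (162, 110), (163, 113), (164, 114), (165, 115)] [-38.   16.4] [40.2 16.6] [25.5 45.1]
```

```bash
python3 -m jog '[[-0.05,-0.09,1,0],[-0.05,-0.09,2,0],[-0.05,-0.09,3,0],[-0.05,-0.09,4,0],[-0.05,-0.09,4.6,0],[-0.05,-0.09,5,0],[-0.05,-0.09,5.2,0],[-0.05,-0.09,5.2,0],[-0.05,-0.09,5.2,0],[-0.05,-0.09,5.2,0]]'
python3 - <<'E'
from h import *
c=cam('wrist'); b=cam('side')
go(.530,-.270,.167,7.3)
ex=np.array([np.cos(np.radians(7.3)),np.sin(np.radians(7.3))]);ey=np.array([-ex[1],ex[0]])
o=np.array([.530,-.270])
for n,q in(('w',c),('s',b)):
    P=cloud(q); L=np.stack([(P[...,:2]-o)@ex,(P[...,:2]-o)@ey,P[...,2]],-1)*1000
    near=(abs(L[...,0])<110)&(abs(L[...,1])<90)
    for lo,hi in((103,106),(108,115),(115,130),(130,150),(175,180),(180,190)):
        m=near&(L[...,2]>=lo)&(L[...,2]<hi)&((lo>100)|(abs(L[...,0])<20))
        if m.sum()>5: print(n,lo,m.sum(),np.percentile(L[m],2,axis=0).round(1),np.percentile(L[m],98,axis=0).round(1))
w=c['pixels']; save(np.hstack([cv2.resize(w[120:300,210:350],(380,488)),cv2.resize(b['pixels'][240:340,240:318],(380,488))]),'near')
E
```

```text
t: 10.83
eef_pos: [0.5301, -0.2703, 0.1497]
tool_rot: [0.0, 0.66, 0.751, 0.0]
contact_force: [0.9, -0.2, -0.9]
gripper_width: 0.106
grasp_force: 60.3
pos [ 0.53   -0.2703  0.1497] yang 7.3 shift cm [ 0.03  0.   -1.73] spin 0.0 tilt [ 0.001 -0.    -1.   ] F [ 0.4 -0.5 -1.7] t 10.9333
w 103 5924 [-37.7 -41.  103.1] [ 37.6  44.1 105.4]
w 108 24 [ -4.4  30.2 110. ] [  4.5  30.7 114.9]
w 115 71 [ -5.   30.2 116.9] [  4.6  30.8 129.3]
w 130 111 [ -4.8  30.1 131.4] [  4.7  30.9 149.8]
w 180 1993 [-10.7   9.1 183.3] [ 10.2  38.4 187.1]
s 103 360 [-36.9 -49.1 103. ] [ 38.8  37.1 105.8]
s 108 27 [ -4.4 -37.  108.3] [ 19.5  18.  114.7]
s 115 42 [ -4.  -38.4 115.7] [  6.3  19.1 128.6]
s 130 71 [ -4.2 -38.7 130.3] [  5.9  21.7 149.6]
s 180 125 [ -9.7 -45.1 180.7] [ 11.5  -7.6 187.9]
```

View pics/near.png

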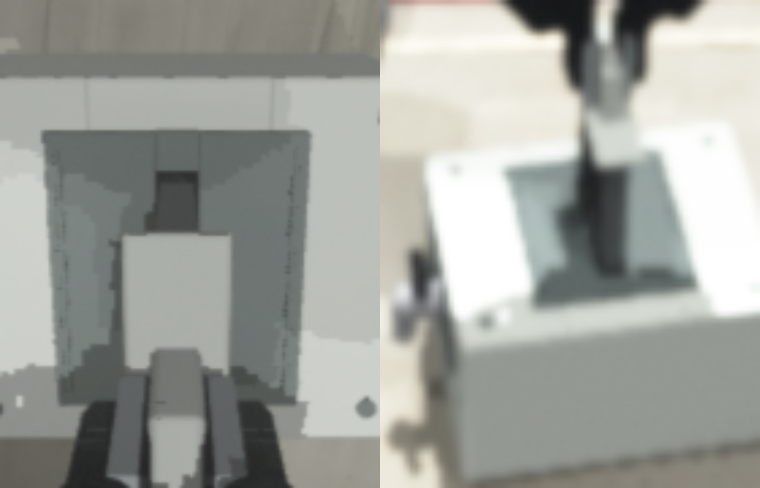

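The plate sits about 1.5 mm toward -y of the slot, and x is aligned. Correct, then lower gently.

```bash
python3 -m jog '[[0.15,0.02,0,0],[0.15,0.02,0,0],[0.15,0.02,0,0],[0.15,0.02,0.1,0],[0.15,0.02,0.2,0],[0.15,0.02,0.25,0],[0.15,0.02,0.3,0],[0.15,0.02,0.3,0]]'
python3 -m jog '[[0,0,0.05,0],[0,0,0.1,0],[0,0,0.15,0],[0,0,0.2,0],[0,0,0.2,0]]'
```

```text
t: 11.6
eef_pos: [0.5296, -0.2686, 0.146]
tool_rot: [-0.0, 0.66, 0.751, -0.0]
contact_force: [0.2, -0.3, -1.4]
gripper_width: 0.104
grasp_force: 60.3
t: 12.02
eef_pos: [0.5296, -0.2686, 0.1441]
tool_rot: [-0.0, 0.66, 0.751, -0.0]
contact_force: [-0.3, 0.1, -1.4]
gripper_width: 0.106
grasp_force: 60.3
```

```bash
python3 -m jog '[[0,0,0.05,0],[0,0,0.1,0],[0,0,0.15,0],[0,0,0.2,0],[0,0,0.2,0]]'
python3 -m jog '[[0,0,0.05,0],[0,0,0.1,0],[0,0,0.15,0],[0,0,0.2,0],[0,0,0.2,0]]'
python3 -m jog '[[0,0,0.05,0],[0,0,0.1,0],[0,0,0.15,0],[0,0,0.2,0],[0,0,0.2,0]]'
```

```text
t: 12.43
eef_pos: [0.5296, -0.2686, 0.1421]
tool_rot: [-0.0, 0.66, 0.751, -0.0]
contact_force: [-0.0, 0.1, -1.7]
gripper_width: 0.104
grasp_force: 60.3
t: 12.85
eef_pos: [0.5296, -0.2686, 0.1401]
tool_rot: [-0.0, 0.66, 0.751, -0.0]
contact_force: [0.6, -0.3, -1.4]
gripper_width: 0.11
grasp_force: 60.3
t: 13.27
eef_pos: [0.5296, -0.2686, 0.1381]
tool_rot: [-0.0, 0.66, 0.751, -0.0]
contact_force: [-0.2, 0.0, -1.6]
gripper_width: 0.102
grasp_force: 60.3
```

It is in the slot with no contact force. Continue down to near the shoe, then push.

```bash
python3 -m jog '[[0,0,0.1,0],[0,0,0.2,0],[0,0,0.3,0],[0,0,0.4,0],[0,0,0.5,0],[0,0,0.6,0],[0,0,0.7,0],[0,0,0.8,0],[0,0,0.9,0],[0,0,1.0,0],[0,0,1.1,0],[0,0,1.2,0],[0,0,1.2,0]]'
python3 -m jog '[[0,0,0.05,0],[0,0,0.1,0],[0,0,0.15,0],[0,0,0.2,0],[0,0,0.25,0],[0,0,0.3,0],[0,0,0.35,0],[0,0,0.4,0],[0,0,0.45,0],[0,0,0.5,0],[0,0,0.55,0],[0,0,0.6,0]]'
```

```text
t: 14.35
eef_pos: [0.5296, -0.2686, 0.126]
tool_rot: [-0.0, 0.66, 0.751, -0.0]
contact_force: [-0.5, 0.4, -1.1]
gripper_width: 0.107
grasp_force: 60.3
t: 15.35
eef_pos: [0.53, -0.2687, 0.121]
tool_rot: [0.0, 0.66, 0.751, -0.0]
contact_force: [-2.7, 0.6, 5.9]
gripper_width: 0.105
grasp_force: 61.3
```

```bash
python3 -m jog '[[0,0,0.1,0],[0,0,0.2,0],[0,0,0.3,0],[0,0,0.4,0],[0,0,0.5,0],[0,0,0.6,0],[0,0,0.7,0],[0,0,0.8,0],[0,0,0.9,0],[0,0,1.0,0]]'
```

```text
t: 16.18
eef_pos: [0.53, -0.2687, 0.1111]
tool_rot: [0.0, 0.66, 0.751, -0.0]
contact_force: [-1.4, 0.9, 5.8]
gripper_width: 0.104
grasp_force: 61.4
```

```bash
python3 -m jog '[[0,0,0.15,0],[0,0,0.3,0],[0,0,0.45,0],[0,0,0.6,0],[0,0,0.75,0],[0,0,0.9,0],[0,0,1.05,0],[0,0,1.2,0],[0,0,1.35,0],[0,0,1.5,0]]'
python3 -m jog '[[0,0,0.15,0],[0,0,0.3,0],[0,0,0.45,0],[0,0,0.6,0],[0,0,0.75,0],[0,0,0.9,0],[0,0,1.05,0],[0,0,1.2,0],[0,0,1.35,0],[0,0,1.5,0],[0,0,1.6,0],[0,0,1.7,0],[0,0,1.8,0]]'
```

```text
t: 17.02
eef_pos: [0.53, -0.2687, 0.096]
tool_rot: [0.0, 0.66, 0.751, -0.0]
contact_force: [-2.4, 0.7, 5.2]
gripper_width: 0.105
grasp_force: 61.4
t: 18.1
eef_pos: [0.53, -0.2687, 0.078]
tool_rot: [0.0, 0.66, 0.751, -0.0]
contact_force: [-2.0, 0.4, 5.7]
gripper_width: 0.105
grasp_force: 61.4
```

```bash
python3 -m jog '[[0,0,0.05,0],[0,0,0.1,0],[0,0,0.15,0],[0,0,0.2,0],[0,0,0.25,0],[0,0,0.3,0],[0,0,0.35,0],[0,0,0.4,0],[0,0,0.45,0]]'
python3 -m jog '[[0,0,0.03,0],[0,0,0.06,0],[0,0,0.06,0]]'
python3 -m jog '[[0,0,0.03,0],[0,0,0.06,0],[0,0,0.06,0]]'
```

```text
t: 18.85
eef_pos: [0.53, -0.2687, 0.0735]
tool_rot: [0.0, 0.66, 0.751, -0.0]
contact_force: [-2.6, 0.5, 5.6]
gripper_width: 0.104
grasp_force: 61.3
t: 19.1
eef_pos: [0.53, -0.2687, 0.0728]
tool_rot: [0.0, 0.66, 0.751, -0.0]
contact_force: [-1.6, 0.4, 5.2]
gripper_width: 0.103
grasp_force: 61.3
t: 19.35
eef_pos: [0.53, -0.2687, 0.0725]
tool_rot: [0.0, 0.66, 0.751, -0.0]
contact_force: [-2.1, 0.6, 6.1]
gripper_width: 0.107
grasp_force: 61.7
```

```bash
python3 -m jog '[[0,0,0.03,0],[0,0,0.03,0]]'
python3 -m jog '[[0,0,0.03,0],[0,0,0.03,0]]'
python3 -m jog '[[0,0,0.03,0],[0,0,0.03,0]]'
```

```text
t: 19.52
eef_pos: [0.53, -0.2687, 0.0725]
tool_rot: [0.0, 0.66, 0.751, -0.0]
contact_force: [-3.4, 1.2, 9.1]
gripper_width: 0.106
grasp_force: 62.0
t: 19.68
eef_pos: [0.53, -0.2688, 0.0725]
tool_rot: [0.0, 0.66, 0.751, -0.0]
contact_force: [-4.5, 1.3, 11.6]
gripper_width: 0.106
grasp_force: 62.3
t: 19.85
eef_pos: [0.53, -0.2687, 0.0725]
tool_rot: [0.0, 0.66, 0.751, -0.0]
contact_force: [-5.0, 1.4, 15.5]
gripper_width: 0.102
grasp_force: 62.7
```

The force now rises with no further travel, so the cap is on the frame. Check the height, then release and withdraw straight up.

```bash
python3 -m jog '[[0,0,0,0],[0,0,0,0],[0,0,0,0],[0,0,0,0],[0,0,0,0],[0,0,0,0],[0,0,0,0],[0,0,0,0]]' -1
python3 -m jog '[[0,0,-0.5,0],[0,0,-1.5,0],[0,0,-3,0],[0,0,-5,0],[0,0,-8,0],[0,0,-11,0],[0,0,-14,0],[0,0,-16,0],[0,0,-16,0],[0,0,-16,0],[0,0,-16,0]]' -1
python3 - <<'E'
from h import *
c=cam('wrist'); o=np.array([.530,-.270]);ex=np.array([np.cos(np.radians(7.3)),np.sin(np.radians(7.3))]);ey=np.array([-ex[1],ex[0]])
P=cloud(c); L=np.stack([(P[...,:2]-o)@ex,(P[...,:2]-o)@ey,P[...,2]],-1)*1000
bx=lambda x0,x1,y0,y1:(L[...,0]>x0)&(L[...,0]<x1)&(L[...,1]>y0)&(L[...,1]<y1)&(L[...,2]>95)&(L[...,2]<145)
for n,m in(('cap+y',bx(-8,8,22,37)),('cap-y',bx(-8,8,-37,-22)),('frame+x',bx(18,33,-40,40)),('frame-x',bx(-33,-18,-40,40)),('tab',bx(-3,3,-13,13))):
    print(n,m.sum(),np.median(L[m],axis=0).round(1))
save(c['pixels'],'final')
E
```

```text
t: 20.52
eef_pos: [0.5297, -0.2686, 0.0705]
tool_rot: [-0.0, 0.66, 0.751, 0.0]
contact_force: [0.2, 0.6, 0.6]
gripper_width: 0.999
grasp_force: 0.0
t: 21.43
eef_pos: [0.5293, -0.2685, 0.2305]
tool_rot: [-0.0, 0.66, 0.751, -0.0]
contact_force: [-0.1, 0.1, -0.8]
gripper_width: 1.003
grasp_force: 0.0
cap+y 216 [ -0.4  29.5 108. ]
cap-y 131 [  0.8 -31.4 108. ]
frame+x 944 [ 25.6   2.3 103.9]
frame-x 948 [-25.5   2.2 103.9]
tab 149 [-4.000e-01  1.000e-01  1.378e+02]
```

View pics/final.png

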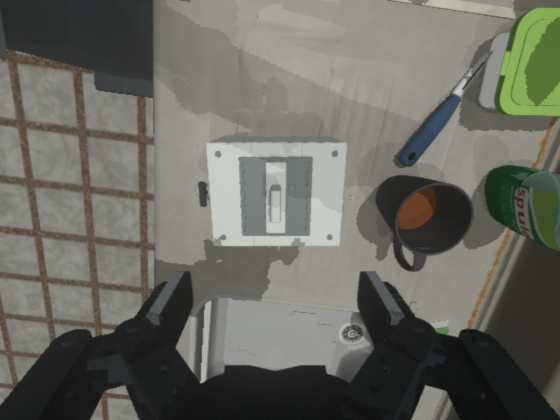

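The cap top is at 108.0 mm at both ends and the frame at 103.9 mm, so the 4 mm cap lies flat. The picture shows the cartridge seated at (275,197) and the gripper clear.

```bash
python3 -c "
from station import bot
print(bot.hand_in())"
```

```text
the job is handed in; nothing more can be done
None
```

The cartridge is fully home in the filter slot with its cap flat on the frame and released; the highest force read on the way down was about 15 N, and the job is handed in.

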